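Close the jar in the tilted holder with its quarter-turn lid

TASK

Put the red lid back on the open amber jar that leans in the tilted holder: set it square on the mouth, turn it backward (anticlockwise, seen from above the lid) until you feel it drop off the high ends of the threads, then turn it forward (clockwise) until it is snug and fully home, and let go. Leave the wash bottle, the closed jar and the spatula where they are.

Things in the scene. Friction and masses are not known exactly. Their poses are not given: they have to be found in the camera images.
- lid: the loose red ribbed plastic lid, 64 mm across, 24 mm high, about 45 g, lying open side down on the bench. Origin: centre of its open edge; z along its axis, out through the closed top. Inside 20 mm deep and 58.4 mm wide. Screwed on tight, its x axis stands at 45 degrees to the jar's x axis or a quarter turn from that, its z along the jar's z
- lid_lug (a point): one of four equal lugs inside the lid (on its +x, +y, -x and -y), 7 mm wide, 2.4 mm tall, standing inward from the skirt to a radius of 25.2 mm; this is the middle of the +x lug, 4 mm above the open edge
- jar: the open amber jar, fixed in the holder, leaning 30 degrees from vertical, roughly towards the robot. Origin: centre of its rim (mouth), 157 mm above the bench; z points out of the mouth along the neck's axis, y is level. Neck 47 mm wide, rim edge chamfered 2 mm; it goes 29 mm down from the rim to the sloping shoulder of the 80 mm wide body. The lid has about 1.6 mm play sideways on it
- thread_start (a point): the start of one of four equal right-hand thread ridges on the neck (at 40, 130, 220, 310 degrees anticlockwise from the jar's x axis), middle of the ridge, 8.3 mm below the rim. Each ridge stands out to 55 mm across, is 2.4 mm thick and runs clockwise and down 24 mm per turn for 120 degrees, with a small stop bump under it at 95 degrees that ends the lug's travel
- thread_top (a point): point on the neck's axis 10 mm below the rim: how far down the lid's open edge is when its lugs ride on the high ends of the ridges. Set on at a chance angle the lid rests on the ridges, edge 10 to 15.5 mm below the rim; turned anticlockwise it climbs 0.067 mm per degree up to here, then drops about 5 mm, all four lugs at once (one such drop per quarter turn)
- jar_home (a point): point on the neck's axis 20 mm below the rim: where the lid's origin lies when fully home. From the drop the lid screws down clockwise 0.067 mm per degree; about 60 degrees on its inside top lies on the rim, lugs still loose; about 75 to 90 degrees on, the lugs pull tight under the ridges and meet the stop bumps: turning goes stiff (0.5 to 1 N m is snug). The threads hold it when let go
- holder: the fixed tilting bottle holder: blue foot plate 170 x 130 mm and 8 mm thick, two aluminium cheeks 91 mm high and 110 mm apart over all, white sleeve 94 mm wide round the lower 62 mm of the jar. Origin under the plate, on the bench; the jar leans to the holder's -x side, its mouth 40 mm from the origin on that side
- wash_bottle: bystander: white wash bottle with a blue cap and a bent spout, 64 mm wide, 185 mm high in all; origin at the centre of its underside
- closed_jar: bystander: low amber jar with a white lid, 72 mm wide, 62 mm high; origin at the centre of its underside
- spatula: bystander: flat steel laboratory spatula, 190 mm long, 22 mm wide, 4 mm thick, lying flat; origin under its middle, x along it
Not all that is in view belongs to the job. There is more than one size of the lid; the job needs the middle-sized.

How it is judged (in metres and radians):
On the way, in this order (a step that is already met when the one before it is completed fails the run):
1. the lid sits square on the mouth with its lugs pressing on the high ends of the threads (open edge 8.5 to 11.3 mm below the rim) (z of lid in the frame of jar between -0.0113 and -0.0085 m and x of lid in the frame of jar between -0.003 and 0.003 m and y of lid in the frame of jar between -0.003 and 0.003 m and angle between the z axis of lid and the z axis of jar, either way round below 0.08 rad and contact force between lid and jar above 0.3 N).
2. the lid has dropped off the thread starts (open edge 14 to 17.5 mm below the rim), still square (z of lid in the frame of jar between -0.0175 and -0.014 m and angle between the z axis of lid and the z axis of jar, either way round below 0.08 rad).
At the end, for the whole second after the job is handed in: the lid is home on the jar and at rest: its open edge 19 to 21.5 mm below the rim, within 3 mm of the neck's axis, square within 0.06 rad, and turned tight: its lugs within 12 degrees of where the threads hold it (lid x axis at 45 degrees to the jar's x axis, or a quarter turn from that) (z of lid in the frame of jar between -0.0215 and -0.019 m and x of lid in the frame of jar between -0.003 and 0.003 m and y of lid in the frame of jar between -0.003 and 0.003 m and angle between the z axis of lid and the z axis of jar, either way round below 0.06 rad and angle between the x axis of lid and the x axis of jar, either way round between 0.575 and 0.995 rad and linear speed of lid below 0.01 m/s); the robot touches nothing.
It fails at once if a bystander is shifted by more than 20 mm or tipped (distance of any of wash_bottle, closed_jar, spatula from where it was at the start of the episode above 0.02 m or angle between any of wash_bottle, closed_jar's own z axis and vertical above 0.3 rad).
It also fails if it takes over 61 s, if anything falls off the work surface, if the arm or the gripper's body presses on something with over 40 N, if the wrist force passes 120 N, or if a joint passes its speed limit or range.

ROBOT

A 7-joint arm with a two-finger parallel gripper is mounted at the origin on the work surface. World frame = base frame: x ahead of the robot, y to its left, z up, the work surface at z = 0. Lengths are in mm, angles in rad, forces in N, time in s.
With the tool pointing down it reaches from about 425 to 925 mm from the base axis. Payload 6.8 kg.
Tool frame: the origin (TCP) lies midway between the tips of the shut fingers; the grasp point (between the pads) lies 19 mm behind it; z points along the fingers, y is the line along which they close (so a half turn about z gives the same grasp; the last joint's range is limited). The gripper opens to 88 mm and grips with 3 to 60 N. Pads are 20 mm wide; open, the fingers measure 115 mm over their backs; the gripper's body (75 mm by 178 mm) begins 61 mm behind the grasp point.
Start: joints at [-1.318, 0.477, 0.022, 1.555, -0.011, 1.109, -0.083], TCP at [238.288, 631.559, 222.664] pointing down, gripper open.
Joint ranges: [-2.96, 2.96], [-0.34, 2.1], [-1.41, 1.46], [0.24, 2.44], [-1.37, 4.51], [0.17, 1.92], [-2.96, 2.96]. Speed limits (rad/s): [2.39, 2.39, 3.14, 3.14, 3.14, 3.14, 3.14].

INTERFACE

Orientations are given as a unit quaternion [x, y, z, w].
In Python, from cell import ctrl, inverse_kinematics, grab_frame, camera_model, finder gives the robot as it stands. Calls block until the motion is done:
- ctrl.reach(position, orientation): joint-space move of the TCP to a pose.
- ctrl.movel(position, orientation=None, v=150, stop_force=None): straight line of the TCP; orientation=None keeps the orientation; v is the mean speed in mm/s. With stop_force (N) it stops when the force on the tool has changed by that much, and returns True; else False.
- ctrl.goto_joints(angles): joint-space move.
- ctrl.set_gripper(opening, squeeze=None): finger opening in mm; squeeze is the grip in N (None keeps the last); returns when the fingers have stopped.
- ctrl.dwell(seconds).
- inverse_kinematics(position, orientation): joint angles nearest the present ones, or None.
- ctrl.state(): the state.
- grab_frame(name): name is "scene" or "top" or "wrist"; returns (picture, depth): 420x560x3 uint8, red, green, blue; 420x560 float32, mm along the optical axis (not along the pixel's ray), 0 where there is no reading.
- camera_model(name): a dict with "fx", "fy", "cx", "cy" (pixels), "extrinsics" (4x4, takes a point from camera to world coordinates); the wrist camera has in their place "T_tool_cam" (4x4, takes a point from camera to tool coordinates, whose origin is the TCP and whose axes are the flange's). Camera axes: x right, y down, z forward; pixel columns grow to the right and rows downward; lengths in mm; the calibration is good to about 2 mm. A picture is of the moment at which its call begins: read the wrist's pose just before it. camera_model takes no time and is no camera call.
A pose or a line that the arm cannot do raises ctrl.IKError and nothing moves.
- ctrl.finish_job(): hands the job in; it is judged then, once.
Trained networks look in the newest picture that a camera, given by its name, has taken for a name from the list of things; names that differ only in an ending like _2 or _b are one class to them, and where a whole thing is asked for, a point or a joint stands for the part that bears it (a point fixed in the world has none). Each returns a list of dicts, best first, with "score" (0 to 1); they miss things now and then, are a little off and sometimes report something else, mostly with a low value. They report only what shows in the picture. A call takes as long as a camera call. They do not tell look-alikes from the thing itself.
- finder.find_in(query, camera): "box" ([left, top, width, height] in pixels, round what is visible of it).
- finder.outline_of(query, camera): "region" (420x560 bool, what is visible of it) and "box" ([left, top, width, height] in pixels, round what is visible of it).
The state is a dict: "time": time; "q": joint angles; "qd": joint speeds; "tau": joint torques, N m; "tcp_pos": TCP position; "ee_rot": TCP orientation; "ft_force": force on the tool from outside, world axes, zero at the start; "moment": the same for the moment, N m; "gripper_width": finger opening in mm; "finger_force": force on a finger pad.
Only numpy, scipy, OpenCV 4.12 (cv2) and the standard library are available. Lean on these libraries where they do the work, as an engineer would, in place of code of your own. Each camera call takes 0.05 s, during which the arm holds its last target. There are 200 camera calls.

## Working session

There is one attempt and no reset: what is moved stays moved. The work goes in short steps, each a Python script; the robot and the scene stay as the last script left them, time stands still between calls to the robot, and variables do not carry over. Pictures are saved under pics/ and viewed, at most 10 in all, crops included, and the job is handed in when it is done.

```bash
ls; mkdir -p pics; python3 - <<'E'
from cell import ctrl, grab_frame, camera_model, finder
import cv2,numpy as np
s=ctrl.state(); print(s['time'],s['tcp_pos'],s['ee_rot'],s['gripper_width'])
for c in ['scene','top']:
    im,d=grab_frame(c); np.savez(f'{c}.npz',im=im,d=d)
    cv2.imwrite(f'pics/{c}.png',im[...,::-1])
    print(c,np.round(camera_model(c)['extrinsics'],3).tolist())
    for q in ['lid','jar','holder','wash_bottle','closed_jar','spatula']:
        for r in finder.find_in(q,c)[:4]: print(c,q,round(r['score'],2),r['box'])
E
```

```text
pics
0.0 [238.08139004 630.96537215 221.68525439] [ 1.79415314e-01  9.83772997e-01 -9.08785780e-04 -9.46997875e-05] 88.00301741059525
scene [[-0.519, 0.737, -0.434, 898.554], [0.855, 0.446, -0.265, 229.332], [-0.002, -0.508, -0.861, 835.285], [0.0, 0.0, 0.0, 1.0]]
scene lid 0.84 [391.2, 237.3, 30.6, 35.2]
scene lid 0.62 [328.2, 216.6, 36.7, 42.2]
scene lid 0.52 [404.1, 200.1, 21.1, 21.6]
scene jar 0.68 [208.5, 207.5, 45.0, 51.6]
scene jar 0.65 [159.0, 112.1, 41.1, 74.7]
scene holder 0.6 [183.3, 208.4, 99.1, 103.7]
scene wash_bottle 0.81 [159.1, 113.2, 37.9, 75.1]
scene wash_bottle 0.59 [392.2, 233.3, 31.6, 37.7]
scene closed_jar 0.87 [129.8, 192.9, 41.1, 44.2]
scene spatula 0.92 [322.6, 322.9, 79.2, 79.6]
top [[-0.007, -0.988, 0.153, 370.51], [-1.0, 0.003, -0.029, 26.183], [0.029, -0.153, -0.988, 950.045], [0.0, 0.0, 0.0, 1.0]]
top lid 0.72 [154.9, 231.1, 25.2, 28.6]
top lid 0.66 [201.9, 209.9, 32.1, 39.2]
top lid 0.6 [166.8, 280.2, 17.1, 19.9]
top jar 0.85 [276.0, 128.0, 39.7, 41.7]
top jar 0.54 [372.4, 190.4, 45.4, 31.7]
top holder 0.57 [261.3, 120.7, 62.4, 72.4]
top wash_bottle 0.65 [374.8, 187.8, 45.5, 34.0]
top wash_bottle 0.29 [153.1, 231.8, 28.9, 27.0]
top closed_jar 0.83 [363.9, 139.8, 32.1, 30.6]
top spatula 0.63 [129.5, 129.0, 72.0, 28.5]
```

```bash
python3 - <<'E'
import cv2,numpy as np
a=cv2.imread('pics/top.png'); b=cv2.imread('pics/scene.png')
a=cv2.resize(a[100:320,110:440],None,fx=1.2*2,fy=2.4)
cv2.imwrite('pics/topc.png',a)
b=cv2.resize(b[90:420,110:450],None,fx=1.8,fy=1.8); cv2.imwrite('pics/scc.png',b)
E
```

```text
(no output)
```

View pics/topc.png

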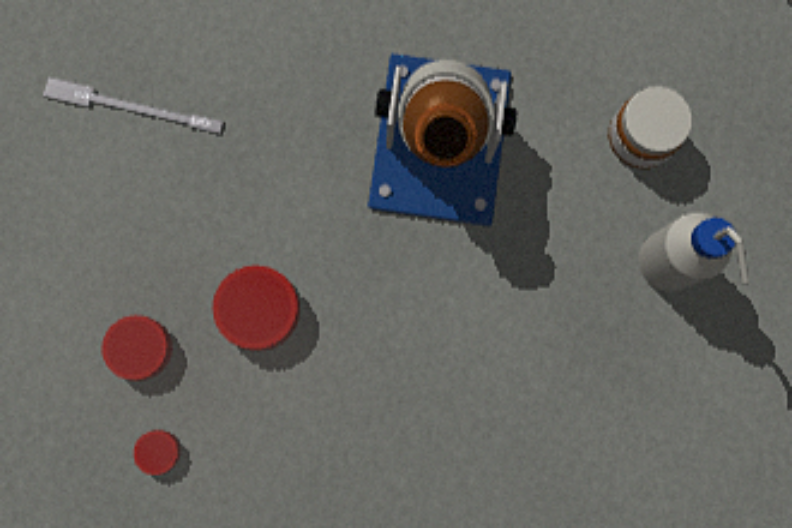

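View pics/scc.png

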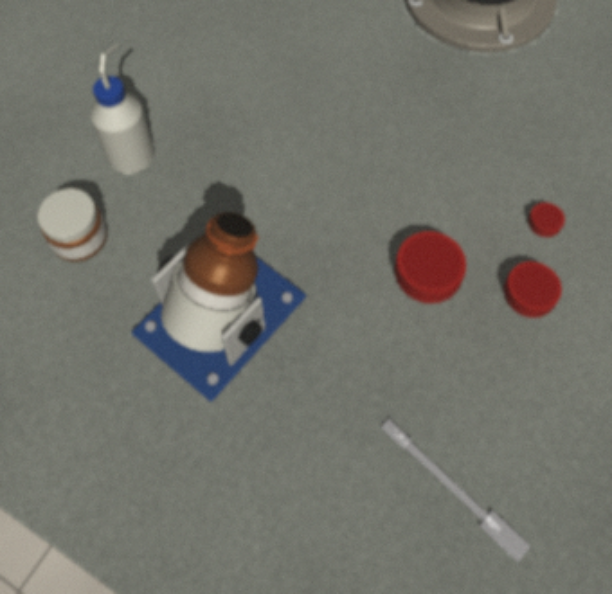

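The middle lid is at top px ≈(167,245). The jar mouth is at ≈(295,156), leaning toward −x, and the plate is well visible. I'll compute rough poses from these images.

```bash
cat > h.py <<'E'
import numpy as np, cv2
from scipy.spatial.transform import Rotation as R
from cell import ctrl, grab_frame, camera_model, finder, inverse_kinematics
def cloud(d,m,T):
    v,u=np.nonzero(np.ones_like(d)); z=d.ravel()
    p=np.c_[(u-m['cx'])/m['fx']*z,(v-m['cy'])/m['fy']*z,z]
    return (p@T[:3,:3].T+T[:3,3]).reshape(d.shape+(3,))
def ray_plane(uv,m,T,z0):
    r=T[:3,:3]@np.array([(uv[0]-m['cx'])/m['fx'],(uv[1]-m['cy'])/m['fy'],1]); return T[:3,3]+r*(z0-T[2,3])/r[2]
def tool_T():
    s=ctrl.state(); T=np.eye(4); T[:3,:3]=R.from_quat(s['ee_rot']).as_matrix(); T[:3,3]=s['tcp_pos']; return T
def quat(zaxis,yaxis):
    z=np.array(zaxis,float); z/=np.linalg.norm(z); y=np.array(yaxis,float); y-=z*(y@z); y/=np.linalg.norm(y)
    return R.from_matrix(np.c_[np.cross(y,z),y,z]).as_quat()
E
python3 - <<'E'
from h import *
f=np.load('top.npz'); im=f['im'].astype(int); d=f['d']; m=camera_model('top'); T=np.array(m['extrinsics'])
P=cloud(d,m,T)
print(m['fx'],m['cx'],m['cy'])
red=((im[...,0]>90)&(im[...,1]<60)&(im[...,2]<60)).astype(np.uint8)
n,l,st,c=cv2.connectedComponentsWithStats(red)
for i in range(1,n):
    if st[i,4]>100:
        Q=P[(l==i)&(d>0)]; print(st[i],c[i],Q.mean(0),np.median(Q[:,2]),Q.min(0),Q.max(0))
blue=((im[...,2]>90)&(im[...,0]<60)); blue[:, 340:]=0
Q=P[blue&(d>0)]; Q=Q[(Q[:,2]<25)&(Q[:,2]>-10)]
r=cv2.minAreaRect(Q[:,:2].astype(np.float32)); print('plate',r)
Q=P[115:180,270:325].reshape(-1,3); Q=Q[Q[:,2]>135]
print('jar hi',len(Q),Q.mean(0),Q.min(0),Q.max(0))
print(ray_plane((295,156),m,T,157), ray_plane((295,156),m,T,150))
print(camera_model('wrist'))
E
```

```text
389.37388448895655 278.4819880208887 209.24114747177217
[199 211  35  35 956] [215.89121339 227.67259414] [469.221308   147.02236815  30.64209822] 30.79548226873152 [ 4.28181165e+02  1.06524390e+02 -3.97064666e-01] [511.12968511 187.12335941  36.18667431]
[153 232  27  27 557] [165.70556553 244.38420108] [430.91947589 265.09272961  23.39664547] 23.425095439952088 [399.19533664 233.48573181  16.74355274] [460.67555151 295.50906527  29.40665338]
[166 279  18  19 263] [174.58555133 288.24714829] [328.88126125 242.79401154  15.0023465 ] 15.07851998673766 [308.72508168 222.85858367  -3.66016376] [349.97119671 263.69960034  19.90155465]
plate ((650.2935791015625, -37.450965881347656), (127.16661834716797, 169.66580200195312), 80.81341552734375)
jar hi 670 [613.01001654 -33.99003733 163.41748589] [370.51008623 -61.22428434 135.17741909] [658.50675813  26.18320513 950.04497901]
[606.83249729 -33.07511895 157.        ] [608.91845322 -33.59817664 150.        ]
{'fx': 295.95308955098284, 'fy': 295.95308955098284, 'cx': 275.13943823057105, 'cy': 210.7327531957339, 'T_tool_cam': array([[-6.15194742e-04, -9.66945215e-01, -2.54983474e-01,
         6.97013446e+01],
       [ 9.99999810e-01, -5.87790944e-04, -1.83670667e-04,
        -2.85593702e-02],
       [ 2.77224961e-05, -2.54983539e-01,  9.66945394e-01,
        -1.60979101e+02],
       [ 0.00000000e+00,  0.00000000e+00,  0.00000000e+00,
         1.00000000e+00]])}
```

```bash
cat >> h.py <<'E'
az=np.deg2rad(9.0)
lean=np.array([-np.cos(az),np.sin(az),0])
ez=np.sin(np.pi/6)*lean+np.cos(np.pi/6)*np.array([0,0,1])
ey=np.cross([0,0,1],lean)  # level
def jq(deg):  # tool along -ez, jaw line = ey turned deg anticlockwise about ez
    return quat(-ez,R.from_rotvec(np.deg2rad(deg)*ez).apply(ey))
E
python3 - <<'E'
from h import *
rim=np.array([610,-32,157.])
for deg in range(-180,181,30):
    out=[]
    for h in (-15,130):
        q=inverse_kinematics(rim+ez*h,jq(deg)); out.append(None if q is None else np.round(q,2).tolist())
    print(deg,out)
for deg in range(-180,180,30):
    a=np.deg2rad(deg); q=inverse_kinematics([431,265,5],quat([0,0,-1],[np.cos(a),np.sin(a),0])); print('lid',deg,None if q is None else np.round(q,2).tolist())
E
```

```text
-180 [[-0.15, 0.29, 0.03, 2.19, 0.69, 0.2, 0.64], [-0.92, -0.09, 0.73, 2.24, 0.48, 0.52, 0.87]]
-150 [[-0.28, 0.29, 0.18, 2.19, 0.51, 0.18, 1.34], [-0.87, -0.09, 0.67, 2.23, 0.46, 0.52, 1.4]]
-120 [[-0.15, 0.29, 0.04, 2.19, 0.68, 0.2, 1.7], [-0.78, -0.07, 0.59, 2.23, 0.44, 0.51, 1.95]]
-90 [[-0.21, 0.29, 0.11, 2.19, 0.61, 0.19, 2.3], [-0.69, -0.06, 0.51, 2.23, 0.42, 0.51, 2.49]]
-60 [[-0.09, 0.29, -0.04, 2.18, 0.76, 0.22, 2.68], None]
-30 [[-0.95, 0.5, 1.06, 2.23, -1.27, 0.33, -1.15], [0.22, -0.0, -0.39, 2.18, 0.34, 0.49, -2.69]]
0 [[-0.75, 0.37, 0.76, 2.22, -0.8, 0.18, -1.06], [-0.47, -0.05, 0.29, 2.22, 0.38, 0.5, -2.2]]
30 [[-0.28, 0.29, 0.19, 2.2, 0.5, 0.17, -1.79], [-0.75, -0.07, 0.56, 2.23, 0.43, 0.51, -1.71]]
60 [[-0.29, 0.29, 0.19, 2.2, 0.49, 0.17, -1.26], [-0.95, -0.1, 0.75, 2.24, 0.48, 0.53, -1.23]]
90 [[-0.82, 0.4, 0.85, 2.22, -0.98, 0.22, 0.68], [-0.99, -0.11, 0.78, 2.24, 0.5, 0.53, -0.72]]
120 [[-0.15, 0.29, 0.03, 2.19, 0.69, 0.2, -0.4], [-0.98, -0.1, 0.78, 2.24, 0.5, 0.53, -0.2]]
150 [[-0.15, 0.29, 0.03, 2.19, 0.69, 0.2, 0.12], [-0.96, -0.1, 0.76, 2.24, 0.49, 0.53, 0.33]]
180 [[-0.15, 0.29, 0.03, 2.19, 0.69, 0.2, 0.64], [-0.92, -0.09, 0.73, 2.24, 0.48, 0.52, 0.87]]
lid -180 [-0.46, 0.54, -0.26, 2.09, 0.27, 0.54, 2.22]
lid -150 [-0.37, 0.56, -0.37, 2.09, 0.37, 0.56, 2.65]
lid -120 [-1.51, 1.07, 1.26, 2.16, -1.28, 1.06, -1.61]
lid -90 [-1.08, 0.59, 0.51, 2.13, -0.56, 0.55, -1.72]
lid -60 [-0.99, 0.57, 0.4, 2.13, -0.43, 0.52, -1.32]
lid -30 [-0.95, 0.56, 0.35, 2.13, -0.38, 0.51, -0.84]
lid 0 [-0.91, 0.55, 0.29, 2.12, -0.31, 0.51, -0.38]
lid 30 [-0.84, 0.54, 0.2, 2.12, -0.22, 0.5, 0.05]
lid 60 [-0.77, 0.53, 0.12, 2.11, -0.12, 0.5, 0.49]
lid 90 [-0.7, 0.53, 0.03, 2.11, -0.03, 0.5, 0.93]
lid 120 [-0.62, 0.53, -0.06, 2.1, 0.06, 0.51, 1.36]
lid 150 [-0.54, 0.54, -0.17, 2.1, 0.18, 0.52, 1.78]
```

```bash
python3 - <<'E'
from h import *
a=np.deg2rad(30)
ctrl.reach([431,265,124],quat([0,0,-1],[np.cos(a),np.sin(a),0]))
T=tool_T(); im,d=grab_frame('wrist'); np.savez('wl.npz',im=im,d=d,T=T); cv2.imwrite('pics/wl.png',im[...,::-1])
rim=np.array([610,-32,157.])
ctrl.reach(rim+ez*100,jq(150))
T=tool_T(); im,d=grab_frame('wrist'); np.savez('wj.npz',im=im,d=d,T=T); cv2.imwrite('pics/wj.png',im[...,::-1])
print(ctrl.state()['time'],ctrl.state()['q'])
E
```

```text
3.625 [-0.8089617   0.00796715  0.66207988  2.23862834  0.36403426  0.41832453
  0.44629847]
```

View pics/wl.png

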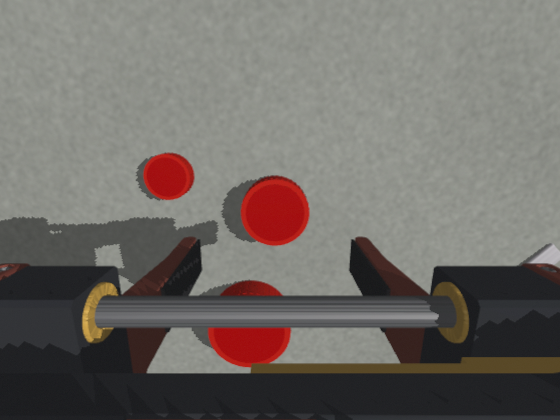

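View pics/wj.png

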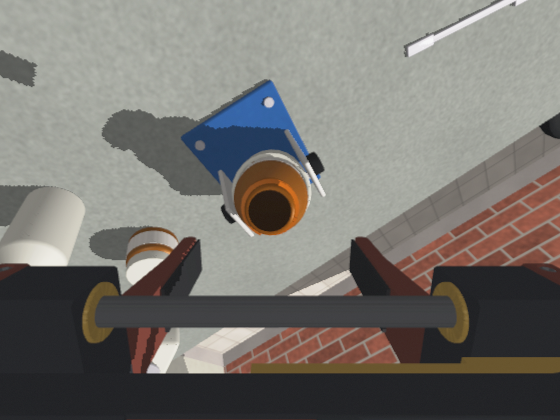

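```bash
cat > m.py <<'E'
from h import *
m=camera_model('wrist'); Tc=np.array(m['T_tool_cam'])
def blob(mask):
    n,l,st,c=cv2.connectedComponentsWithStats(mask.astype(np.uint8)); return l,st,c
def ell(mask):
    cs,_=cv2.findContours(mask.astype(np.uint8),cv2.RETR_EXTERNAL,cv2.CHAIN_APPROX_NONE); c=max(cs,key=len); return cv2.fitEllipse(cv2.convexHull(c)),c
def proj(P,T): 
    q=np.linalg.inv(T)@np.c_[P,np.ones(len(P))].T; return np.c_[q[0]/q[2]*m['fx']+m['cx'],q[1]/q[2]*m['fy']+m['cy']]
E
python3 - <<'E'
from m import *
from scipy.optimize import least_squares
f=np.load('wl.npz'); im=f['im'].astype(int); T=f['T']@Tc
red=(im[...,0]>90)&(im[...,1]<70)&(im[...,2]<70)
l,st,c=blob(red); i=l[211,274]; M=l==i; print(st[i],c[i])
cs,_=cv2.findContours(M.astype(np.uint8),cv2.RETR_EXTERNAL,cv2.CHAIN_APPROX_NONE); hull=cv2.convexHull(max(cs,key=len))[:,0]
t=np.linspace(0,2*np.pi,73)[:-1]; circ=np.c_[np.cos(t),np.sin(t),0*t]
def model(p,z=(0,24)):
    P=np.vstack([circ*32+[p[0],p[1],zz] for zz in z]); return cv2.convexHull(proj(P,T).astype(np.float32))
def res(p):
    H=model(p); return [cv2.pointPolygonTest(H,(float(x),float(y)),True)-.3 for x,y in hull]
r=least_squares(res,[431,265],diff_step=1e-3); L=r.x; print('lid',L,'rms',np.sqrt(np.mean(r.fun**2)))
print('in tool', np.linalg.inv(f['T'])@[L[0],L[1],12,1])
f=np.load('wj.npz'); im=f['im'].astype(int); T=f['T']@Tc; d=f['d']
hsv=cv2.cvtColor(f['im'],cv2.COLOR_RGB2HSV)
print('hole rows', im[212,225:312:3].tolist())
blue=(im[...,2]>80)&(im[...,0]<80)&(im[...,2]>im[...,1]+30)
l,st,c=blob(blue); i=1+np.argmax(st[1:,4]); print(st[i])
cs,_=cv2.findContours((l==i).astype(np.uint8),cv2.RETR_EXTERNAL,cv2.CHAIN_APPROX_NONE); hb=cv2.convexHull(max(cs,key=len))[:,0]
W=np.array([ray_plane(u,m,T,8)[:2] for u in hb],np.float32); print('plate',cv2.minAreaRect(W))
ap=cv2.approxPolyDP(hb.reshape(-1,1,2),3,True)[:,0]; print(ap.tolist()); A=np.array([ray_plane(u,m,T,8)[:2] for u in ap]);print(A.round(1).tolist())
D=np.diff(np.vstack([A,A[:1]]),axis=0); print(np.c_[np.hypot(*D.T),np.rad2deg(np.arctan2(D[:,1],D[:,0]))].round(1).tolist())
cr=cv2.resize(f['im'][140:250,210:330],None,fx=5,fy=5,interpolation=cv2.INTER_NEAREST); cv2.imwrite('pics/wjc.png',cr[...,::-1])
E
```

```text
[ 240  176   69   69 3683] [274.37116481 210.75563399]
lid [430.37891766 265.25847525] rms 0.6389786500502673
in tool [ -1.16009842  -1.38095662 112.27354595   1.        ]
hole rows [[30, 31, 32], [112, 110, 108], [123, 121, 118], [109, 107, 106], [90, 71, 55], [93, 60, 35], [137, 79, 35], [106, 63, 28], [39, 28, 20], [39, 28, 19], [38, 27, 19], [40, 28, 19], [39, 27, 18], [38, 28, 18], [38, 28, 17], [39, 29, 17], [39, 29, 19], [39, 31, 19], [40, 30, 20], [39, 29, 18], [38, 28, 20], [39, 29, 19], [112, 68, 28], [197, 123, 59], [195, 104, 34], [171, 104, 40], [175, 108, 45], [166, 169, 161], [164, 167, 160]]
[ 182   81  127  100 5692]
plate ((628.1038208007812, -36.75740051269531), (126.5797119140625, 130.26730346679688), 81.64704132080078)
[[270, 81], [308, 154], [302, 165], [218, 180], [182, 136]]
[[574.4, 34.1], [690.3, 18.0], [699.6, 1.7], [632.8, -100.4], [555.4, -87.1]]
[[117.0, -7.9], [18.7, -60.3], [122.0, -123.2], [78.5, 170.3], [122.7, 81.1]]
```

View pics/wjc.png

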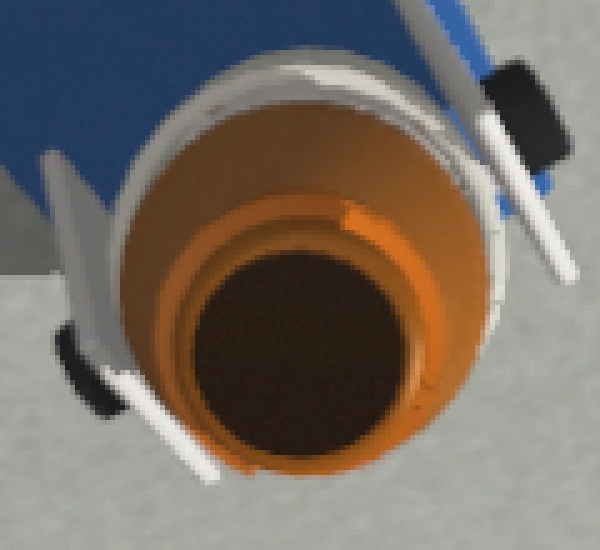

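```bash
sed -i 's/deg2rad(9.0)/deg2rad(8.7)/' h.py; python3 - <<'E'
from m import *
f=np.load('wj.npz'); im=f['im'].astype(int); Tt=f['T']; T=Tt@Tc; d=f['d']
dark=(im[...,0]<60)&(im[...,0]>im[...,2]+8); l,st,c=blob(dark); i=l[211,270]; M=l==i
(e,_)=ell(M); print(e,st[i],c[i])
c0=ray_plane(e[0],m,T,157); print('mouth',c0)
P=cloud(d,m,T); X=(P-c0)@np.c_[np.cross(ey,ez),ey,ez]
print('axis depth col',X[211,225:320:2,2].round(0).tolist()); print('row',X[170:250:2,270,2].round(0).tolist())
rr=np.hypot(X[...,0],X[...,1]); k=(X[...,2]>-3)&(X[...,2]<4)&(d>0)&(rr<30); print(k.sum(),X[k].mean(0),rr[k].min(),rr[k].max(),np.median(X[k][:,2]))
# normal check: fit plane
Q=P[k]; u,s,vt=np.linalg.svd(Q-Q.mean(0)); print('normal',vt[2],'ez',ez)
print('mouth in tool',np.linalg.inv(Tt)@np.r_[c0,1])
E
```

```text
((269.2287902832031, 210.46368408203125), (40.38296890258789, 41.35565185546875), 99.84355163574219) [ 249  191   41   40 1321] [269.15669947 210.44965935]
mouth [603.99513286 -33.51086604 157.        ]
axis depth col [-100.0, -74.0, -74.0, -74.0, -78.0, -85.0, -49.0, -42.0, -38.0, -11.0, -2.0, -1.0, -1.0, -1.0, -1.0, -1.0, -1.0, -0.0, -0.0, -1.0, -0.0, -0.0, -0.0, 1.0, -0.0, 1.0, -1.0, -1.0, 0.0, 1.0, -1.0, 0.0, -1.0, -0.0, -2.0, -3.0, -13.0, -36.0, -40.0, -44.0, -52.0, -232.0, -231.0, -234.0, -233.0, -235.0, -237.0, -238.0]
row [-38.0, -36.0, -34.0, -33.0, -14.0, -14.0, -13.0, -6.0, -2.0, -2.0, -1.0, 0.0, 0.0, -1.0, -1.0, 0.0, -2.0, 0.0, -1.0, -1.0, -1.0, -1.0, -1.0, -0.0, -1.0, -0.0, -1.0, -1.0, 1.0, 0.0, -1.0, -1.0, -13.0, -235.0, -237.0, -240.0, -242.0, -245.0, -247.0, -249.0]
1902 [ 0.40529816 -0.62055321 -0.91249197] 0.4495396920002661 23.41255769323318 -0.8688232972875485
normal [ 0.49848938 -0.07689062 -0.86347911] ez [-0.49424694  0.07563041  0.8660254 ]
mouth in tool [ 2.22603233 -5.80706058 97.05327139  1.        ]
```

```bash
python3 - <<'E'
from h import *
def q(deg): a=np.deg2rad(deg); return quat([0,0,-1],[np.cos(a),np.sin(a),0])
L=np.array([430.4,265.3])
ctrl.reach([*L,60],q(120)); print(ctrl.movel([*L,5],v=120,stop_force=15))
ctrl.set_gripper(55,squeeze=4); s=ctrl.state(); print(s['gripper_width'],s['tcp_pos'])
ctrl.set_gripper(80); t1=ctrl.state()['tcp_pos']
ctrl.movel([*L,45],v=150); ctrl.reach([*L,45],q(30)); print(ctrl.movel([*L,5],v=120,stop_force=15))
ctrl.set_gripper(55,squeeze=40); s=ctrl.state(); print(s['gripper_width'],s['tcp_pos'],s['finger_force'],s['time'])
d120=np.array([-.5,.866]); d30=np.array([.866,.5]); t2=s['tcp_pos'][:2]
c=d120*(d120@t1[:2])+d30*(d30@t2); print('lid true',c,'offset in tool x',(c-t2)@np.array([-.5,.866]))
ctrl.movel([*L,60],v=150); s=ctrl.state(); print(s['gripper_width'],s['ft_force'],s['tcp_pos'],s['q'])
E
```

```text
False
64.62460740325145 [430.6949579  265.53672006   5.44391135]
False
63.735700024619966 [430.81397404 265.63536419   5.57296566] 40.00189118552953 8.9667
lid true [430.84536992 265.53646711] offset in tool x -0.10134281616702481
63.763616112532226 [-0.71278153  0.68485224 -0.4687057 ] [429.99779932 265.57699514  59.71157033] [-1.3086622   0.57852816  0.82510668  2.12780378 -0.66330649  0.71143435
  0.48639418]
```

```bash
cat >> h.py <<'E'
c0=np.array([603.995,-33.511,157.])
ty150=R.from_quat(jq(150)).as_matrix()[:,1]
rim=c0+0.55*ty150
ex=np.cross(ey,ez); J=np.c_[ex,ey,ez]
def jpos(): return (ctrl.state()['tcp_pos']-rim)@J
def rep(t=''):
    s=ctrl.state(); z=R.from_quat(s['ee_rot']).as_matrix()
    a=np.rad2deg(np.arctan2(*(( z[:,1]@ex)*-1, z[:,1]@ey))); p=(s['tcp_pos']-rim)@J
    print(t,'t%.1f'%s['time'],'p',p.round(2),'ang %.1f'%(a%360),'F',(s['ft_force']@J).round(1),'M',(s['moment']@J).round(2),'w%.1f'%s['gripper_width'],'tilt',np.rad2deg(np.arccos(-z[:,2]@ez)).round(2)); return p
E
python3 - <<'E'
from h import *
ctrl.movel([430,265.5,150],v=250)
ctrl.reach(rim+ez*60,jq(150)); rep('above'); print(ctrl.state()['q'].round(2))
ctrl.movel(rim+ez*9,v=120); rep('near')
print(ctrl.movel(rim+ez*-14,jq(150),v=15,stop_force=5)); ctrl.dwell(.1); rep('contact')
E
```

```text
above t11.2 p [ 0.35 -1.07 59.76] ang 150.1 F [ 0.5 -0.2 -0.4] M [-0.02 -0.48 -0.03] w64.0 tilt 0.05
[-1.08  0.16  1.05  2.26 -0.1   0.29  0.91]
near t11.8 p [ 0.17 -0.25  8.84] ang 150.0 F [-0.1  0.3 -0.9] M [-0.01 -0.58 -0.02] w63.5 tilt 0.05Traceback (most recent call last):
  File "<stdin>", line 5, in <module>
cell.IKError: the arm cannot follow that straight line within its joint ranges
```

```bash
python3 - <<'E'
from h import *
np.set_printoptions(precision=2,suppress=True)
print(ctrl.state()['q'])
for deg in (150,60,105,195,240):
  for h in (9,0,-6,-10,-15):
    q=inverse_kinematics(rim+ez*h,jq(deg)); print(deg,h,q)
E
```

```text
[-0.74  0.28  0.71  2.24 -0.32  0.19  1.11]
150 9 [-0.74  0.27  0.71  2.24 -0.32  0.19  1.11]
150 0 [-0.7   0.29  0.67  2.24 -0.37  0.17  1.15]
150 -6 [-0.84  0.36  0.87  2.24 -0.87  0.21  1.64]
150 -10 [-0.83  0.37  0.86  2.24 -0.93  0.21  1.69]
150 -15 [-0.82  0.39  0.86  2.24 -0.99  0.21  1.75]
60 9 [-0.98  0.38  1.04  2.25 -0.96  0.27  0.16]
60 0 [-0.93  0.39  0.98  2.25 -0.99  0.25  0.18]
60 -6 [-0.89  0.39  0.95  2.24 -1.01  0.24  0.2 ]
60 -10 [-0.87  0.4   0.92  2.24 -1.03  0.24  0.22]
60 -15 [-0.85  0.4   0.9   2.24 -1.06  0.23  0.24]
105 9 [-0.86  0.31  0.87  2.25 -0.65  0.21  0.64]
105 0 [-0.81  0.33  0.82  2.24 -0.68  0.19  0.67]
105 -6 [-0.78  0.34  0.79  2.24 -0.71  0.18  0.7 ]
105 -10 [-0.76  0.34  0.76  2.24 -0.73  0.18  0.71]
105 -15 [-0.73  0.35  0.74  2.23 -0.75  0.17  0.74]
195 9 [-0.6   0.25  0.55  2.23 -0.02  0.18  1.6 ]
195 0 [-0.34  0.25  0.24  2.22  0.4   0.19  1.19]
195 -6 [-0.34  0.26  0.24  2.21  0.4   0.18  1.19]
195 -10 [-0.33  0.27  0.25  2.21  0.4   0.17  1.18]
195 -15 [-0.15  0.28  0.03  2.2   0.69  0.2   0.91]
240 9 [-0.44  0.23  0.36  2.23  0.26  0.2   2.11]
240 0 [-0.43  0.26  0.35  2.22  0.25  0.18  2.11]
240 -6 [-0.34  0.26  0.24  2.21  0.4   0.18  1.97]
240 -10 [-0.33  0.27  0.25  2.21  0.4   0.17  1.97]
240 -15 [-0.15  0.28  0.03  2.2   0.69  0.2   1.7 ]
```

```bash
python3 - <<'E'
from h import *
np.set_printoptions(precision=2,suppress=True)
ctrl.movel(rim+ez*80,v=200)
n=np.array([.59,0,-.68,0,1.0,0,-1.0])
print(ctrl.state()['q'])
for k in range(3):
    q=ctrl.state()['q']; a=(0.2-q[0])/.59/(3-k)
    ctrl.goto_joints(q+a*n); print(rep('nullstep')[:2]); 
    ctrl.reach(rim+ez*80,jq(150)); print(ctrl.state()['q'])
for deg in (60,105,150,195,240):
  for h in (9,-15): print(deg,h,inverse_kinematics(rim+ez*h,jq(deg)))
rep()
E
```

```text
[-1.32  0.1   1.28  2.27  0.03  0.33  0.8 ]
nullstep t13.7 p [-32.3   42.59  69.38] ang 150.4 F [-0.2 -0.5 -0.9] M [-0.1  -0.65 -0.07] w63.6 tilt 11.19
[-32.3   42.59]
[-0.68  0.05  0.56  2.25  0.32  0.36  0.49]
nullstep t15.1 p [-50.97  20.99  90.96] ang 149.9 F [ 0.4  0.  -1.3] M [-0.07 -0.74 -0.02] w63.6 tilt 12.42
[-50.97  20.99]
[-0.18  0.07  0.03  2.22  0.41  0.38  0.4 ]
nullstep t16.4 p [-50.01  12.32  95.85] ang 149.4 F [ 0.7  0.2 -0.7] M [-0.07 -0.71 -0.02] w63.5 tilt 11.7
[-50.01  12.32]
[ 0.26  0.1  -0.44  2.19  0.52  0.4   0.3 ]
60 9 [-0.03  0.23 -0.12  2.2   0.69  0.26 -1.44]
60 -15 [-0.08  0.28 -0.05  2.19  0.77  0.22 -1.52]
105 9 [ 0.08  0.24 -0.24  2.19  0.77  0.28 -0.72]
105 -15 [ 0.04  0.29 -0.18  2.19  0.87  0.25 -0.82]
150 9 [ 0.18  0.25 -0.34  2.19  0.83  0.31  0.01]
150 -15 [ 0.14  0.3  -0.3   2.18  0.95  0.28 -0.1 ]
195 9 [ 0.25  0.26 -0.42  2.18  0.88  0.32  0.76]
195 -15 [ 0.2   0.31 -0.37  2.18  0.99  0.3   0.65]
240 9 [ 0.34  0.27 -0.53  2.18  0.94  0.35  1.5 ]
240 -15 [ 0.3   0.32 -0.48  2.17  1.05  0.33  1.39]
 t17.0 p [-0.11  0.07 79.9 ] ang 150.0 F [0.5 0.6 0.4] M [ 0.02 -0.48 -0.03] w63.3 tilt 0.04
```

```bash
python3 - <<'E'
from h import *
ctrl.movel(rim+ez*9,jq(150),v=150); rep('near')
print(ctrl.movel(rim+ez*-13,jq(150),v=15,stop_force=6)); rep('contact'); ctrl.dwell(.15); rep('settled')
E
```

```text
near t17.6 p [-0.1  -0.47  9.25] ang 150.0 F [1.  0.3 0.2] M [ 0.05 -0.53 -0.03] w63.4 tilt 0.02
True
contact t18.7 p [ 0.07 -0.05 -7.81] ang 150.0 F [0.  0.3 7.4] M [ 0.05 -0.38 -0.01] w63.6 tilt 0.01
settled t18.8 p [ 0.08 -0.02 -7.8 ] ang 150.0 F [-0.9  0.2  6.8] M [ 0.04 -0.43  0.03] w63.4 tilt 0.01
```

```bash
cat > unscrew.py <<'E'
from h import *
ang=150; h=jpos()[2]; step=8; top=h
for k in range(13):
    ang+=step; h+=0.067*step
    ctrl.movel(rim+ez*h,jq(ang),v=3)
    F=ctrl.state()['ft_force']@ez
    if F<4:
        hit=ctrl.movel(rim+ez*(h-7),jq(ang),v=12,stop_force=4); 
    elif F>11: h+=.3; ctrl.movel(rim+ez*h,jq(ang),v=3)
    p=rep('a%d F%.1f'%(ang,F))
    if p[2]<h-2.5: print('DROP'); break
    if F<4: h=p[2]
    step=5 if h+5.5+10<6+4.5+.0 and False else (8 if h-5.5<-11.8 else 5)
    if ctrl.state()['time']>38: break
E
python3 unscrew.py
```

```text
a158 F1.6 t19.6 p [-0.55 -0.12 -7.29] ang 158.0 F [-0.1 -0.4  4.7] M [-0.   -0.31  0.05] w63.4 tilt 0.06
a166 F3.6 t20.3 p [-0.26 -0.07 -6.75] ang 165.9 F [-0.  -0.6  6.1] M [ 0.06 -0.32 -0.07] w63.3 tilt 0.04
a174 F4.1 t20.7 p [-0.15 -0.04 -6.17] ang 173.9 F [-1.9 -0.2  4.1] M [-0.08 -0.07  0.02] w63.5 tilt 0.02
a179 F4.8 t21.0 p [ 0.05  0.   -5.85] ang 178.8 F [-0.5  0.4  4.8] M [-0.04 -0.07  0.02] w63.4 tilt 0.0
a184 F5.3 t21.2 p [ 0.07 -0.02 -5.51] ang 183.8 F [-1.7  0.   5.3] M [-0.07 -0.09  0.05] w63.4 tilt 0.0
a189 F4.3 t21.5 p [ 0.12 -0.05 -5.22] ang 188.7 F [-1.4  0.6  4.3] M [-0.06 -0.12 -0.03] w63.5 tilt 0.01
a194 F3.1 t21.9 p [ 0.16 -0.06 -5.03] ang 193.8 F [-0.1 -0.4  5.4] M [-0.02 -0.34 -0.01] w63.3 tilt 0.0
a199 F3.0 t22.4 p [ 0.26 -0.01 -4.87] ang 198.9 F [0.6 0.5 5.8] M [ 0.05 -0.34  0.  ] w63.7 tilt 0.02
a204 F1.1 t22.9 p [ 0.8   0.32 -5.27] ang 203.9 F [-0.4 -0.2  3.7] M [ 0.09 -0.34 -0.03] w63.1 tilt 0.08
a209 F-0.5 t24.0 p [-0.    0.04 -9.91] ang 209.0 F [-0.7  0.3  6.1] M [-0.   -0.4  -0.03] w63.7 tilt 0.02
DROP
```

```bash
cat > screw.py <<'E'
from h import *
ang=209.; h=jpos()[2]; h0=h; a0=ang
for k in range(22):
    done=a0-ang; step=10 if done<60 else 5
    ang-=step
    F=ctrl.state()['ft_force']@ez
    if done<58: h-=0.067*step
    if F>10: h+=.25
    elif F<2 and done<65: h-=.25
    ctrl.movel(rim+ez*h,jq(ang),v=3)
    p=rep('turned %d h%.2f'%(a0-ang,h)); M=abs(ctrl.state()['moment']@ez)
    if M>0.75 or a0-ang>=100 or abs(F)>25: break
E
python3 screw.py
```

```text
turned 10 h-10.58 t24.5 p [  0.06  -0.57 -10.52] ang 199.1 F [ 2.4 -1.7  3.5] M [-0.45 -0.77  0.02] w63.8 tilt 0.04
turned 20 h-11.25 t24.9 p [-1.000e-02 -2.500e-01 -1.118e+01] ang 189.2 F [ 0.7 -1.6  5.8] M [-0.43 -0.83 -0.03] w63.5 tilt 0.02
turned 30 h-11.92 t25.3 p [  0.03  -0.02 -11.87] ang 179.2 F [ 1.7 -0.8  5.9] M [-0.33 -0.88 -0.06] w63.5 tilt 0.0
turned 40 h-12.59 t25.7 p [ -0.12   0.02 -12.54] ang 169.1 F [ 0.9 -1.3  6.8] M [-0.28 -0.82 -0.05] w63.7 tilt 0.01
turned 50 h-13.26 t26.0 p [ -0.25   0.29 -13.36] ang 159.2 F [ 1.4 -0.8  1.7] M [-0.19 -0.59 -0.1 ] w63.7 tilt 0.03
turned 60 h-14.18 t26.5 p [  0.07   0.39 -14.37] ang 149.2 F [ 0.5  1.4 -0.9] M [ 0.02 -0.56 -0.01] w63.7 tilt 0.04
turned 65 h-14.43 t26.8 p [ 1.000e-02  1.300e-01 -1.447e+01] ang 144.2 F [ 0.  -0.1 -0.2] M [ 0.01 -0.55  0.06] w63.7 tilt 0.01
turned 70 h-14.43 t27.0 p [ -0.02  -0.02 -14.42] ang 139.2 F [ 0.3  0.3 -1.5] M [ 0.01 -0.5   0.05] w63.5 tilt 0.0
turned 75 h-14.43 t27.2 p [-1.000e-02 -3.000e-02 -1.441e+01] ang 134.3 F [ 0.6 -0.4  0. ] M [ 0.02 -0.57  0.03] w63.6 tilt 0.0
turned 80 h-14.43 t27.5 p [ -0.04  -0.04 -14.41] ang 129.3 F [-0.3 -0.3 -1.2] M [ 0.02 -0.54  0.01] w63.2 tilt 0.01
turned 85 h-14.43 t27.8 p [  0.07   0.05 -14.51] ang 124.3 F [ 0.2  1.1 -2.6] M [ 0.08 -0.44  0.03] w63.3 tilt 0.01
turned 90 h-14.43 t28.0 p [ -0.28   0.21 -14.62] ang 119.2 F [-1.7  0.4 -5.4] M [ 0.19 -0.06  0.04] w63.1 tilt 0.02
turned 95 h-14.43 t28.2 p [ -0.48   0.36 -14.78] ang 114.1 F [ -2.8   0.7 -11. ] M [ 0.16  0.26 -0.25] w63.9 tilt 0.02
turned 100 h-14.43 t28.5 p [ -0.58  -0.17 -14.74] ang 109.2 F [ -1.3   0.  -10.6] M [0.06 0.   0.06] w63.9 tilt 0.04
```

```bash
python3 - <<'E'
from h import *
ctrl.set_gripper(50,squeeze=60); h=-14.8; ang=109
ctrl.movel(rim+ez*h,jq(ang),v=3); rep('regrip')
for k in range(7):
    ang-=3; ctrl.movel(rim+ez*h,jq(ang),v=3); ctrl.dwell(.1)
    p=rep('a%d'%ang); s=ctrl.state(); M=-(s['moment']@ez)
    if abs(M)>0.7: break
im,d=grab_frame('wrist'); cv2.imwrite('pics/end.png',im[...,::-1])
E
```

```text
regrip t29.0 p [ -0.57  -0.19 -14.76] ang 109.1 F [-3.4 -0.2 -5.4] M [ 0.07 -0.01  0.26] w63.3 tilt 0.05
a106 t29.3 p [ -0.44  -0.92 -14.73] ang 106.3 F [-3.3 -1.3 -5.5] M [-0.03 -0.13  1.26] w63.5 tilt 0.08
```

```bash
python3 - <<'E'
from h import *
ctrl.set_gripper(86); rep('open')
p=jpos(); ctrl.movel(rim+ez*100,v=100); rep('away')
T=tool_T(); im,d=grab_frame('wrist'); np.savez('we.npz',im=im,d=d,T=T); cv2.imwrite('pics/end.png',im[...,::-1])
from m import *
P=cloud(d,m,T@Tc); X=(P-rim)@J
hsv=(im[...,0]>90)&(im[...,1]<70)&(im[...,2]<70)&(d>0)&(np.hypot(X[...,0],X[...,1])<29)&(abs(X[...,2])<25)
Q=X[hsv]; k=Q[:,2]>-2; Q=Q[k]; print(len(Q),Q.mean(0),np.median(Q,0)); u,s,v=np.linalg.svd(Q-Q.mean(0)); print('normal',v[2])
E
```

```text
open t30.0 p [  0.07   0.1  -14.77] ang 106.0 F [-0.   0.1 -0.5] M [ 0.02 -0.48  0.05] w86.0 tilt 0.01
away t31.3 p [3.500e-01 9.000e-02 9.959e+01] ang 106.0 F [-0.2 -0.3 -0.7] M [ 0.02 -0.52  0.02] w85.9 tilt 0.05
3118 [ 0.21693764 -0.68973483  3.15364909] [ 0.24106132 -0.92378899  3.15689617]
normal [2.86372578e-04 2.16624329e-03 9.99997613e-01]
```

View pics/end.png

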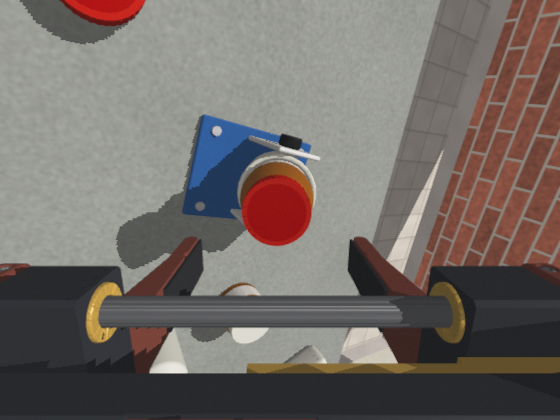

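The lid (centred at px ≈(276,210)) sits square, with its top about 4 mm above the rim, which puts its edge about 20 mm below. Turning went stiff at about 1.2 N m, so I'm handing in.

```bash
python3 -c "
from cell import ctrl
print(ctrl.finish_job(), ctrl.state()['time'])"
```

```text
the job is handed in; nothing more can be done
the job is handed in; nothing more can be done
```

The lid is screwed home on the amber jar and released, and the job is handed in at about 31 s (verdict not shown): turned back, it dropped about 5 mm, then turned forward it went stiff at about 1.2 N m; the last image shows it square, edge about 20 mm below the rim. Its final lug angle I could only judge from that stop.

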